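# Clamp the well plate and hold the sprung column pointer at its mark

## Robot

A 6-joint arm with a two-finger parallel gripper is mounted at the origin on the work surface. World frame = base frame: x ahead of the robot, y to its left, z up, the work surface at z = 0. Lengths are in mm, angles in rad, forces in N, time in s.
With the tool pointing down it reaches from about 325 to 775 mm from the base axis. Payload 9.3 kg.
Tool frame: the origin (TCP) lies midway between the tips of the shut fingers; the grasp point (between the pads) lies 19 mm behind it (tcp_to_grasp is the distance from the TCP to the grasp point, in mm); z points along the fingers, x is the direction in which the jaws open and shut, and the axes are right-handed (so a half turn about z gives the same grasp; the last joint's range is limited). The gripper opens to 85 mm and grips with 20 to 120 N. Pads are 22 mm wide; open, the fingers measure 114 mm over their backs; the gripper's body (76 mm by 85 mm) begins 54 mm behind the grasp point. The pads swing forward as they close: fully open they stand 13 mm farther back than shut.
Start: joints at [-0.153, 0.259, 0.021, 1.334, 0, 1.418], TCP at [549.997, -0.004, 231.279] pointing down, gripper open.
Joint ranges: [-3.04, 3.04], [-0.91, 1.82], [-1.04, 1.36], [-1.92, 1.95], [-1.52, 1.45], [-3.14, 3.14]. Speed limits (rad/s): [2.22, 2.22, 2.79, 3.14, 3.14, 3.14].

## Interface

Orientations are given as a unit quaternion [x, y, z, w].
In Python, from rig import * gives the robot as it stands. Calls block until the motion is done:
- goto(position, orientation): joint-space move of the TCP to a pose.
- line_to(position, attitude=None, vel=150): straight line of the TCP; attitude=None keeps the orientation; vel is the mean speed in mm/s.
- move_j(angles): joint-space move.
- grip(opening): opening from 0.0 (shut) to 1.0 (fully open); the grip force is fixed at half the most; returns when the fingers have stopped.
- dwell(seconds).
- solve_ik(position, orientation): joint angles nearest the present ones, or None.
- sense(): the state.
- snapshot(name): name is "scene" or "side" or "wrist"; returns a dict with "img" (400x640x3 uint8, red, green, blue), "intrinsics" (3x3 intrinsics, pixels), "view" (4x4, takes a point from world to camera coordinates); the wrist camera has in their place "tool_from_camera" (4x4, takes a point from camera to tool coordinates, whose origin is the TCP and whose axes are the tool frame's). Camera axes: x right, y up, looking along -z (the intrinsics and any distortion apply to the point x, -y, -z); pixel columns grow to the right and rows downward; lengths in mm; the calibration is good to about 2 mm. A picture is of the moment at which its call begins: read the wrist's pose just before it. There is no depth.
A pose or a line that the arm cannot do raises PlanningError and nothing moves.
- job_done(): hands the job in, once; it reports no verdict.
The state is a dict: "time_s": time; "joint_positions": joint angles; "joint_vel": joint speeds; "effort": joint torques, N m; "position": TCP position; "ee_rot": TCP orientation; "ft_force": force on the tool from outside, world axes, zero at the start; "moment": the same for the moment, N m; "finger_gap": opening from 0.0 (shut) to 1.0 (fully open).
Only numpy, scipy, OpenCV 4.12 (cv2) and the standard library are available. Lean on these libraries where they do the work, as an engineer would, in place of code of your own. Each camera call takes 0.05 s, during which the arm holds its last target. There are 200 camera calls.

## Task

Get the well plate ready for filling: lay the long retaining bar across the two notched supports of the plate station so that it lies flat in both notches over the plate, set down rather than dropped, and let go of it. Then pull the spring-loaded telescoping pointer rod (it has an upright tab to grip) out until its pointer stands at the length mark (the small block on the scale rail), and finish while still holding the rod there. Do not shift the plate, the mark, the short bar or anything else on the bench.

Things in the scene. Friction and masses are not known exactly. Their poses are not given: they have to be found in the camera images.
- station: Plate station fixed to the bench, yaw within 0.3 rad: grey base 10 mm thick, x -125 to +60, y -105 to +105 mm, with a strip (x -125 to -70) on to y = +201 mm. Origin: on the bench under the well plate's centre; z up. Two notched aluminium supports at y = -85 and +85 mm; a ticked scale rail along y at x = -58 mm, top at z = 20 mm; the rod along y at x = -100 mm, axis at z = 35 mm.
- plate: White 96-well plate, 85.5 (x) by 127.5 (y) by 14 mm, lying loose in the station's nest, its top 24 mm above the bench. Origin: centre of its underside, 10 mm above the bench at the station's origin. It stays where it is.
- bar: Long retaining bar, aluminium, 210 mm long (y), 24 wide (x), 12 thick, about 0.18 kg, with a black grip block on its middle, 14 (x) by 40 mm (y), from 12 to 46 mm above the underside. Origin: centre of its underside; z up. Starts flat on the bench. Seated: along the station's y, either way round, underside 27 mm above the bench, origin over the station's origin.
- short_bar: Spare bar like the long one, same section and grip block, but only 130 mm long, too short to reach both supports. Lies about 90 mm beside the long bar; which of the two is nearer the station varies. Not used, leave alone. Origin: centre of its underside.
- tab_top (a point): Centre of the top of the rod's black upright pull tab, 85 mm above the bench. The tab is 10 mm thick along the rod (station y), 24 mm wide (station x), and stands clear above the rod (whose top is at 41 mm). With the rod in, it is at station x = -100, y = +45 mm, 50 mm from the sleeve's mouth. Axes as the station's.
- pointer_tip (a point): Tip of the steel pointer that sticks out from the tab towards the plate (station +x), 39 mm above the bench, 32 mm in +x from the tab's centre, at the same y; moves with the rod. Axes as the station's.
- marker_top (a point): Centre of the top of the length mark: dark steel block on the scale rail, 8 mm long (station y), 13 mm wide (x), top 43 mm above the bench, at station x = -58 mm; where along the rail varies. The pointer is at the mark when pointer_tip and marker_top have the same station y. About 4 N would push it along: do not touch it. Axes as the station's.
- rod (a joint): How far the rod is pulled out, in m, 0 when fully in, at most 0.12; it moves along the station's -y. The mark needs 0.045 to 0.10. An inner spring pulls it back: about 2.2 N when in, rising by 0.55 N per 10 mm (7.7 N at 0.10); it goes back in when let go.
- tube_rack: Bystander: white tube rack 70 x 130 x 57 mm. Origin: centre of its underside.
- tip_box: Bystander: clear pipette-tip box, 90 x 125 x 55 mm, its lid standing open to 131 mm height. Origin: centre of its underside.
- reagent: Bystander: amber bottle, 52 mm across, 110 mm high. Origin: centre of its underside.
- vial: Bystander: small glass jar, 28 mm across, 50 mm high. Origin: centre of its underside.
- pipette: Bystander: white pipette lying down, 290 mm long along its x axis, 24 mm high. Origin: underneath the handle's middle.
- timer: Bystander: white bench timer 65 x 65 x 18 mm. Origin: centre of its underside.
- support_a (a point): Middle of the notch floor of the support at station y = +85 mm, x = 0, 27 mm above the bench. Each support is 26 mm along y, 46 mm along x; its notch runs along y, open above and at both ends, 32 mm wide between cheeks that rise to 42 mm above the bench.
- support_b (a point): The same point of the like support at station y = -85 mm.
- sleeve_mouth (a point): Mouth, on the axis, of the fixed dark sleeve of the telescoping rod: station x = -100, y = +95 mm, 35 mm above the bench. The sleeve is 22 mm thick and runs on to y = +195 mm; a tube (16 mm) and, inside it, the rod (11 mm) slide out of it towards -y.
Mind the look-alikes: they are no part of the job. Leave any brown, green or turquoise look-alike of the bar alone.

How it is judged (in metres and radians):
On the way, in this order (a step that is already met when the one before it is completed fails the run):
1. the long bar lies flat in both notches, let go (x of bar in the frame of station between -0.008 and 0.008 m and y of bar in the frame of station between -0.02 and 0.02 m and z of bar in the frame of station between 0.022 and 0.031 m and angle between the y axis of bar and the y axis of station, either way round below 0.12 rad and angle between bar's own z axis and vertical below 0.06 rad and contact force between the fingers and bar below 0.05 N and linear speed of bar below 0.02 m/s), for 0.3 s.
2. the rod is held out with its pointer at the mark (y of pointer_tip in the frame of marker_top between -0.005 and 0.005 m and contact force between the fingers and rod above 1 N), for 0.3 s.
At the end, for the whole second after the job is handed in: Long bar released and flat in both notches (0.06 rad; within 8 mm across, 20 mm along, 0.12 rad of the station's y); pointer still and within 5 mm of the mark's centre along the rail, fingers holding the rod against its spring, nothing else holding it; plate and mark in place (10, 6 mm) (all of step 1 and all of step 2 and value of joint rod above 0.035 m and velocity of joint rod between -0.01 and 0.01 m/s and contact force between each of bar, short_bar and rod below 0.05 N and distance of plate from where it was at the start of the episode below 0.01 m and distance of marker_top from where it was at the start of the episode below 0.006 m); the arm keeps its last pose, push and grip.
It fails at once if the bar is let fall onto the station from more than 18 mm above its seat (horizontal distance between bar and station below 0.08 m and z of bar in the frame of station above 0.045 m and contact force between anything else and bar below 0.01 N).
It fails at once if the well plate is shifted more than 10 mm (distance of plate from where it was at the start of the episode above 0.01 m).
It fails at once if the mark is shifted more than 6 mm (distance of marker_top from where it was at the start of the episode above 0.006 m).
It fails at once if a bystander is shifted more than 30 mm (distance of any of tube_rack, tip_box, reagent, vial, pipette, timer, short_bar from where it was at the start of the episode above 0.03 m).
It also fails if it takes over 46 s, if anything falls off the work surface, if the arm or the gripper's body presses on something with over 40 N, if the wrist force passes 120 N, or if a joint passes its speed limit or range.

## Working session

There is one attempt and no reset: what is moved stays moved. The work goes in short steps, each a Python script; the robot and the scene stay as the last script left them, time stands still between calls to the robot, and variables do not carry over. Pictures are saved under pics/ and viewed, about 8 in all and at most 12, crops included, and the job is handed in when it is done.

```bash
mkdir -p pics; ls; python3 - <<'E'
from rig import *
import cv2
for n in ["scene","side"]:
    s=snapshot(n); cv2.imwrite(f"pics/{n}0.png",s["img"][:,:,::-1])
    import numpy as np
    np.savez(f"{n}0.npz",**{k:np.array(v) for k,v in s.items() if k!='name'})
    print(n,{k:(v if k!='img' else 0) for k,v in s.items()})
a=cv2.imread("pics/scene0.png")
E
```

```text
pics
scene {'img': 0, 'intrinsics': array([[442.30327061,   0.        , 313.97832775],
       [  0.        , 442.30327061, 195.79188717],
       [  0.        ,   0.        ,   1.        ]]), 'view': array([[-3.52663143e-01,  9.35729943e-01, -6.17912668e-03,
         2.38305462e+02],
       [-7.22026979e-01, -2.67909254e-01,  6.37888449e-01,
         2.90647558e+02],
       [ 5.95235877e-01,  2.29421242e-01,  7.70103983e-01,
        -1.68096728e+03],
       [ 0.00000000e+00,  0.00000000e+00,  0.00000000e+00,
         1.00000000e+00]])}
side {'img': 0, 'intrinsics': array([[444.03010898,   0.        , 317.1292345 ],
       [  0.        , 444.03010898, 203.66785592],
       [  0.        ,   0.        ,   1.        ]]), 'view': array([[ 9.88175221e-01, -1.52881769e-01,  1.17003504e-02,
        -4.71559414e+02],
       [ 8.20634129e-02,  5.91800451e-01,  8.01896392e-01,
        -7.14803066e+01],
       [-1.29519612e-01, -7.91453973e-01,  5.97348541e-01,
        -1.37925382e+03],
       [ 0.00000000e+00,  0.00000000e+00,  0.00000000e+00,
         1.00000000e+00]])}
```

View pics/scene0.png

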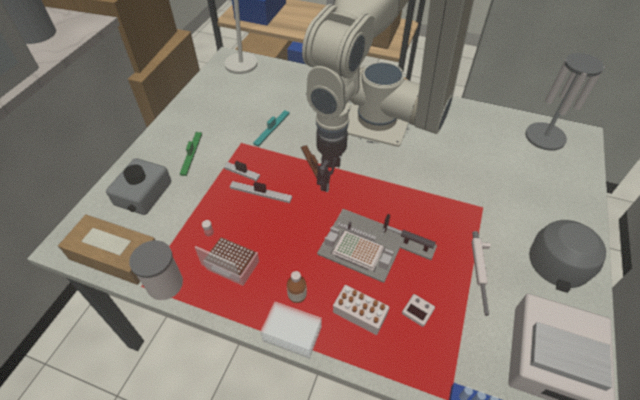

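View pics/side0.png

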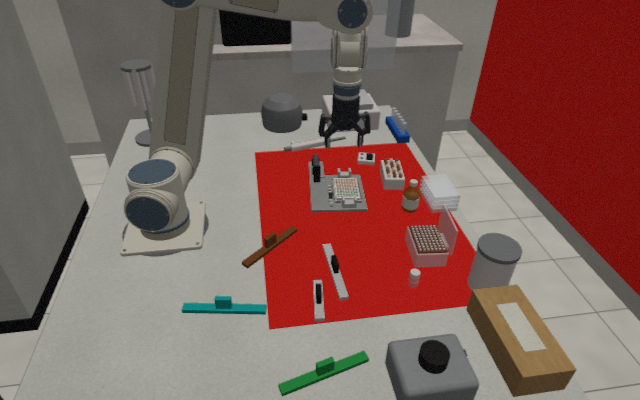

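The scene view shows the long aluminium bar at (260,190) and the spare short one at (241,170). The look-alikes are green at (191,152), turquoise at (271,127) and brown at (312,163). In the side view, long is (335,270), short (319,300), brown (270,245), turquoise (224,306) and green (325,372). My choice is the aluminium bar nearer the station, the longer of the two. I'll localise it roughly, then check it with the wrist camera.

```bash
cat > h.py <<'E'
import numpy as np, cv2
from scipy.spatial.transform import Rotation as R
def load(n):
    d=np.load(n+".npz"); return d["img"],d["intrinsics"],d["view"]
def cast(uv,K,V,z):
    """pixels (N,2) -> world points on the plane height z"""
    uv=np.atleast_2d(np.asarray(uv,float)); d=np.c_[uv,np.ones(len(uv))]@np.linalg.inv(K).T
    d=d*[1,-1,-1]; Rm=V[:3,:3]; c=-Rm.T@V[:3,3]; w=d@Rm
    return c+w*((z-c[2])/w[:,2])[:,None]
def proj(P,K,V):
    p=np.atleast_2d(P)@V[:3,:3].T+V[:3,3]; p=p*[1,-1,-1]@K.T
    return p[:,:2]/p[:,2:]
def down(yaw):
    """tool pointing down, jaw axis (tool x) at world angle yaw"""
    return (R.from_euler('z',yaw)*R.from_euler('x',np.pi)).as_quat()
def wrist(name):
    from rig import sense,snapshot
    s=sense(); p=snapshot("wrist"); T=np.eye(4); T[:3,:3]=R.from_quat(s["ee_rot"]).as_matrix(); T[:3,3]=s["position"]
    V=np.linalg.inv(T@np.array(p["tool_from_camera"])); cv2.imwrite(f"pics/{name}.png",p["img"][:,:,::-1])
    np.savez(name+".npz",img=p["img"],intrinsics=p["intrinsics"],view=V); return p["img"],np.array(p["intrinsics"]),V
E
python3 - <<'E'
from h import *
from rig import *
for n,pts in [("scene0",{"blk":(260,187,40),"barA":(231,185,12),"barB":(291,198,12),"sA":(230,166,12),"sB":(259,177,12),"plate":(358,250,24),"tab":(387,216,85)}),
  ("side0",{"blk":(335,262,40),"barA":(327,246,12),"barB":(343,296,12),"sA":(319,283,12),"sB":(319,317,12),"plate":(346,189,24),"tab":(316,158,85)})]:
    i,K,V=load(n)
    for k,(u,v,z) in pts.items(): print(n,k,cast((u,v),K,V,z)[0].round())
print(sense()["ee_rot"],down(0)); p=snapshot("wrist"); print(p["tool_from_camera"],p["intrinsics"])
E
```

```text
scene0 blk [ 493. -253.   40.]
scene0 barA [ 497. -360.   12.]
scene0 barB [ 480. -153.   12.]
scene0 sA [ 421. -403.   12.]
scene0 sB [ 433. -288.   12.]
scene0 plate [601. 108.  24.]
scene0 tab [499. 160.  85.]
side0 blk [ 484. -268.   40.]
side0 barA [ 480. -171.   12.]
side0 barB [ 488. -366.   12.]
side0 sA [ 434. -312.   12.]
side0 sB [ 416. -424.   12.]
side0 plate [591.  91.  24.]
side0 tab [504. 206.  85.]
[ 9.99999821e-01  2.58266121e-06 -5.91177748e-04 -9.68143634e-05] [1.000000e+00 0.000000e+00 0.000000e+00 6.123234e-17]
[[ 9.99999895e-01  8.94662380e-07 -4.57326676e-04  4.43186305e-01]
 [-1.25645200e-04 -9.60979857e-01 -2.76618326e-01 -6.94178059e+01]
 [-4.39729204e-04  2.76618354e-01 -9.60979757e-01 -1.42294872e+02]
 [ 0.00000000e+00  0.00000000e+00  0.00000000e+00  1.00000000e+00]] [[284.38871852   0.         322.7823051 ]
 [  0.         284.38871852 199.93658267]
 [  0.           0.           1.        ]]
```

```bash
python3 - <<'E'
from h import *
from rig import *
goto([560,115,240],down(0)); a=wrist("w_st")[0]
goto([480,-235,240],down(0)); b=wrist("w_bar")[0]
print(sense()["time_s"])
cv2.imwrite("pics/c1.png",cv2.resize(np.vstack([a[:,60:580],b[:,60:580]]),None,fx=.74,fy=.74)[:,:,::-1])
E
```

```text
2.1333
```

View pics/w_st.png

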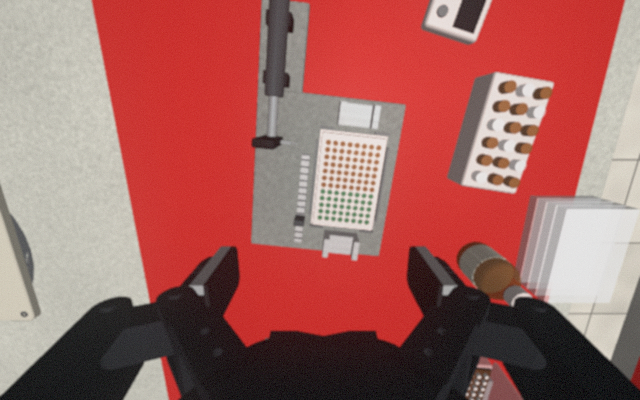

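View pics/w_bar.png

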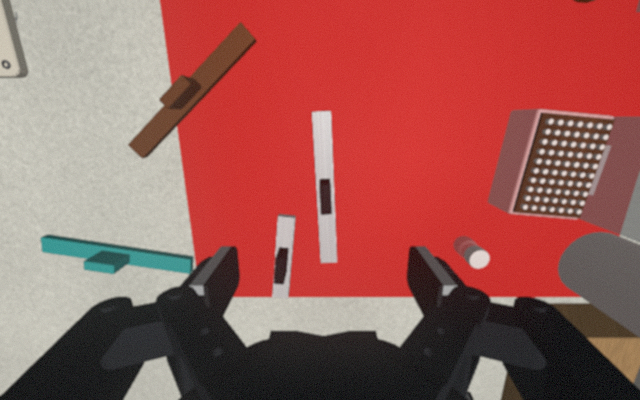

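The wrist views are clear. The station's plate is at (348,180), tab at (266,142), mark at (299,220) and supports at (358,113) and (340,246). The long bar is at (325,187) with its block at (325,196), and the short bar is at (284,257). Next I'll measure them from masks.

```bash
python3 - <<'E'
from h import *
def rect(mask,K,V,z,seed):
    n,l,st,c=cv2.connectedComponentsWithStats(mask.astype(np.uint8))
    m=(l==l[seed[1],seed[0]]).astype(np.uint8); cs=max(cv2.findContours(m,0,2)[0],key=cv2.contourArea)
    P=cast(cs[:,0],K,V,z)[:,:2].astype(np.float32); r=cv2.minAreaRect(P)
    b=cv2.boxPoints(r); e=[b[1]-b[0],b[2]-b[1]]; e=max(e,key=np.linalg.norm); a=np.arctan2(e[1],e[0])%np.pi-np.pi/2
    print("  c",np.round(r[0],1),"size",np.round(sorted(r[1]),1),"yaw of y",round(a,4),"px",m.sum(),cs[:,0].min(0),cs[:,0].max(0)); return r,m
g=lambda i:cv2.cvtColor(i,cv2.COLOR_RGB2HSV).astype(int)
i,K,V=load("w_bar"); h=g(i); br=(h[...,2]>125)&(h[...,1]<70)
print("long bar"); 
ns=(i.astype(int)[...,0]-i.astype(int)[...,1]<70); ns[285:]=0; ns[:, :240]=0
rect(ns,K,V,12,(324,150)); print("block top"); rect((h[...,2]<85)&(np.indices(ns.shape)[1]>305)&(np.indices(ns.shape)[0]<230),K,V,46,(326,190))
print("short"); rect(ns,K,V,12,(286,225))
i,K,V=load("w_st"); h=g(i); Y,X=np.indices(h.shape[:2])
ns=(i.astype(int)[...,0]-i.astype(int)[...,1]<60)
print("base");rect(ns&(Y>100)&(Y<300)&(X>240)&(X<420),K,V,10,(270,200))
print("plate");wh=cv2.morphologyEx(((h[...,2]>205)&(Y>124)&(Y<236)&(X>308)&(X<392)).astype(np.uint8),cv2.MORPH_CLOSE,np.ones((7,7)))
rect(wh,K,V,24,(325,135))
dk=(h[...,2]<85)
print("mark");rect(dk&(abs(X-299)<14)&(abs(Y-220)<14),K,V,43,(299,220))
print("tab");rect(dk&(abs(X-265)<25)&(abs(Y-142)<14),K,V,85,(266,142))
def up(n,x0,y0,w,hh,f):
    return cv2.resize(load(n)[0][y0:y0+hh,x0:x0+w],None,fx=f,fy=f,interpolation=cv2.INTER_CUBIC)
a=up("w_st",240,85,180,180,3.3);b=up("w_bar",265,100,80,180,3.3)
cv2.imwrite("pics/c2.png",np.hstack([a[:590,:500],b[:590]])[:,:,::-1]); 
E
```

```text
long bar
  c [ 484.  -260.8] size [ 24.5 209.6] yaw of y 0.051 px 2781 [312 111] [336 262]
block top
  c [ 483.6 -257.7] size [11.2 42.2] yaw of y 0.0489 px 300 [320 180] [330 213]
short
  c [ 424.8 -347.4] size [ 24.8 110.7] yaw of y -0.1081 px 1217 [273 214] [295 284]
base
  c [558.1 102.9] size [187.5 218.9] yaw of y -0.1033 px 20743 [251 101] [404 259]
plate
  c [591.7 106.6] size [ 82.6 124.1] yaw of y -0.1095 px 6040 [311 130] [386 229]
mark
  c [530.4  62.5] size [ 8.1 10.1] yaw of y 1.5535 px 50 [295 216] [303 222]
tab
  c [502.9 161.8] size [13.  28.5] yaw of y 1.4737 px 301 [253 135] [281 148]
```

View pics/c2.png

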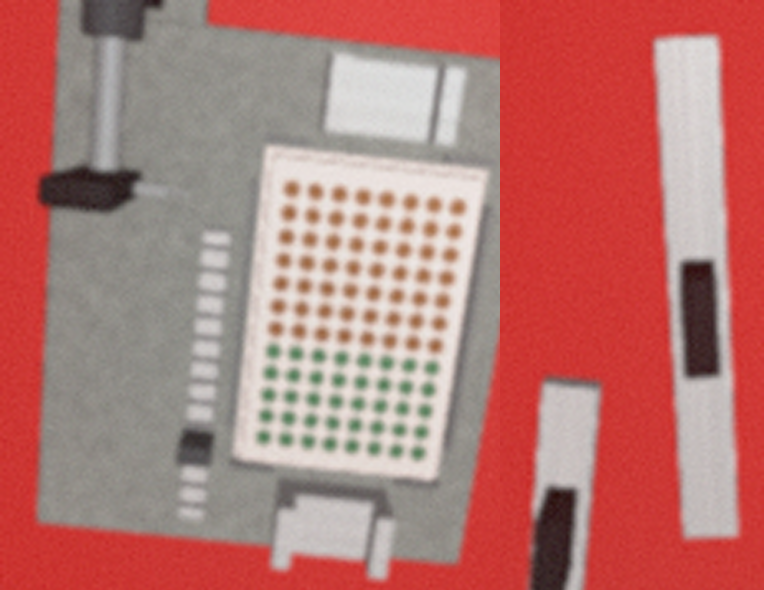

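The close crop confirms the choice: aluminium, 209.6 x 24.5 mm, block at its middle. I'll refine the station with two opposed wrist views, so that camera bias cancels.

```bash
cat > st.py <<'E'
from h import *
def wells(n,z=23):
    i,K,V=load(n); h=cv2.cvtColor(i,cv2.COLOR_RGB2HSV).astype(int)
    # plate region = large bright component (closed)
    br=cv2.morphologyEx(((h[...,2]>200)&(h[...,1]<60)).astype(np.uint8),cv2.MORPH_CLOSE,np.ones((9,9)))
    u0=proj([591.7,106.6,24],K,V)[0].astype(int); box=np.zeros_like(br); 
    q=proj([[591.7+a*50,106.6+b*70,24] for a in(-1,1) for b in(-1,1)],K,V); cv2.fillConvexPoly(box,cv2.convexHull(q.astype(np.int32)),1)
    w=((h[...,1]>75)&((h[...,0]>8)&(h[...,0]<90))&(box>0)).astype(np.uint8)
    k,l,s,c=cv2.connectedComponentsWithStats(w); ok=[j for j in range(1,k) if 8<s[j,4]<200]
    P=cast(c[ok],K,V,z)[:,:2]; r=cv2.minAreaRect(P.astype(np.float32)); b=cv2.boxPoints(r)
    e=max([b[1]-b[0],b[2]-b[1]],key=np.linalg.norm); a=np.arctan2(e[1],e[0])%np.pi-np.pi/2
    return len(ok),np.round(r[0],1),np.round(P.mean(0),1),np.round(sorted(r[1]),1),round(a,4)
E
python3 - <<'E'
from st import *
from rig import *
print(wells("w_st"))
goto([590,90,200],down(0)); wrist("s1"); 
goto([590,122,200],down(np.pi)); wrist("s2")
print(wells("s1"),wells("s2"),sense()["time_s"],sense()["joint_positions"])
cv2.imwrite("pics/c3.png",cv2.resize(np.hstack([load("s1")[0][:280,130:510],load("s2")[0][:280,130:510]]),(798,588//2))[:,:,::-1])
a,b=load("s1")[0][:290,160:480],load("s2")[0][:290,160:480]
cv2.imwrite("pics/c3.png",cv2.resize(np.hstack([a,b]),None,fx=1.25,fy=1.25)[:,:,::-1])
E
```

```text
(56, array([595.1, 126.4]), array([595.2, 126.6]), array([54.6, 63.5]), np.float32(1.4627))
(56, array([595.1, 126.7]), array([595. , 126.7]), array([54.6, 63.5]), np.float32(1.4591)) (56, array([595.1, 127.1]), array([595.1, 127. ]), array([54.6, 63.5]), np.float32(1.4625)) 6.1417 [ 6.45692533e-02  3.58286849e-01  8.65806499e-02  1.29912136e+00
  1.00960387e-05 -1.50571470e+00]
```

View pics/c3.png

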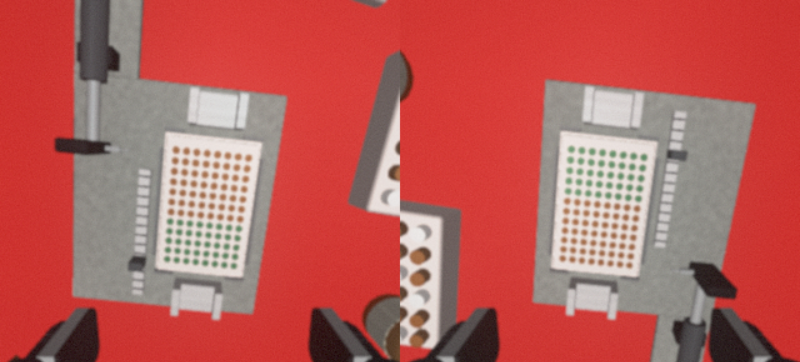

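Both views agree to 0.3 mm: yaw ≈ -0.109 and origin ≈ (592.6, 104.3) from the brown wells. I'll cross-check with the supports, mark and pointer, then pick the bar.

```bash
cat >> st.py <<'E'
O=np.array([592.6,104.3]); YAW=-0.109; C,S=np.cos(YAW),np.sin(YAW); RM=np.array([[C,-S],[S,C]])
def st2w(p): return O+RM@np.array(p,float)
def w2st(P): return (np.atleast_2d(P)[:,:2]-O)@RM
def blob(n,kind,x,y,z,hw,hh):
    """mask inside a station-frame window, cast to height z; station-frame extents & centre"""
    i,K,V=load(n); h=cv2.cvtColor(i,cv2.COLOR_RGB2HSV).astype(int)
    q=proj([np.r_[st2w((x+a*hw,y+b*hh)),z] for a in(-1,1) for b in(-1,1)],K,V); box=np.zeros(h.shape[:2],np.uint8)
    cv2.fillConvexPoly(box,cv2.convexHull(q.round().astype(np.int32)),1)
    m={"bright":h[...,2]>185,"dark":h[...,2]<90}[kind]&(box>0)
    k,l,s,c=cv2.connectedComponentsWithStats(m.astype(np.uint8)); j=1+np.argmax(s[1:,4])
    v,u=np.nonzero(l==j); p=w2st(cast(np.c_[u,v],K,V,z)); return np.round(np.r_[p.mean(0),np.percentile(p,2,0),np.percentile(p,98,0)],1),len(u)
E
python3 - <<'E'
from st import *
from rig import *
for n in("s1","s2"):
    print(n,"supA",blob(n,"bright",0,85,35,36,18)); print("  supB",blob(n,"bright",0,-85,35,36,18))
    print("  mark",blob(n,"dark",-58,-50,43,12,12)); print("  tab",blob(n,"dark",-100,45,85,20,14))
c=np.array([484,-260.]); q=down(0.05)
goto([*c,120],q); wrist("b1"); line_to([*c,18],vel=120); print(sense()["position"],sense()["ft_force"])
grip(0.0); s=sense(); print("gap",s["finger_gap"],s["time_s"])
line_to([*c,140],vel=120); wrist("b2"); s=sense(); print(s["ft_force"],s["finger_gap"],s["time_s"],s["position"])
E
```

```text
s1 supA (array([ -4.5,  85. , -22.7,  72.8,  14. ,  96.9]), 1011)
  supB (array([  -0.4,  -89.3,  -33.6, -103.2,   33.5,  -70.8]), 1128)
  mark (array([-56.1, -50. , -62. , -55.9, -49.8, -44.5]), 111)
  tab (array([ -94.4,   45.4, -109.6,   40.9,  -80.2,   49.9]), 382)
s2 supA (array([  0.3,  89.1, -33.6,  70.8,  33.6, 102.6]), 1102)
  supB (array([  0.6, -84.9, -22.5, -96.9,  22.8, -72.7]), 1212)
  mark (array([-55.2, -54.3, -62.4, -56.6, -48.4, -52. ]), 56)
  tab (array([ -94.2,   39.6, -108.8,   31.1,  -80.5,   47.8]), 428)
[ 484.39546348 -260.22568943   18.59572202] [-0.51023008 -0.06704875  0.57665422]
gap 0.15393145600457273 9.8833
[ 0.15342476 -0.33994945 -2.56995294] 0.15025512172523767 11.1 [ 483.67097987 -259.77630171  139.16842256]
```

View pics/b2.png

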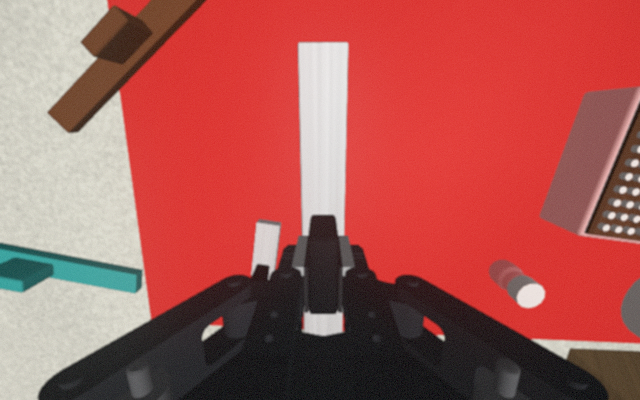

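The bar is held, with its far end at (323,42), level and centred in the jaws. I'll measure its lengthwise offset in the hand and carry it above the station.

```bash
cat >> st.py <<'E'
def barend(n,s,z):
    i,K,V=load(n); a=i.astype(int); m=((a[...,0]-a[...,1])<60)&(a[...,2]>120); m[:, :285]=0; m[:,365:]=0; m[225:]=0
    k,l,st_,c=cv2.connectedComponentsWithStats(m.astype(np.uint8)); j=1+np.argmax(st_[1:,4]); v,u=np.nonzero(l==j)
    out=[]
    for r in (v.min()+1,v.min()+60,v.min()+120):
        uu=u[v==r]; out.append(((uu.min()+uu.max())/2,r,np.ptp(uu)+1))
    P=cast([(o[0],o[1]) for o in out],K,V,z); T=R.from_quat(s["ee_rot"]).as_matrix()
    W=[np.linalg.norm(np.diff(cast([(o[0]-o[2]/2,o[1]),(o[0]+o[2]/2,o[1])],K,V,z),axis=0)) for o in out]
    return np.round((P-s["position"])@T,1),np.round(W,1)
E
python3 - <<'E'
from st import *
from rig import *
s=sense(); print(barend("b2",s,s["position"][2]-18.6+12))
p=st2w((0,0)); q=down(YAW)
goto([484,-260,170],down(0.05)); goto([*p,170],q); line_to([*p,95],vel=120); s=sense(); wrist("b3"); print(barend("b3",s,s["position"][2]-18.6+12),s["ft_force"],s["finger_gap"],s["time_s"],s["position"])
E
```

```text
(array([[   0.6, -103.4,    6.7],
       [   0.3,  -77.1,    6.7],
       [   0.3,  -47.3,    6.6]]), array([23.1, 23.8, 24.1]))
(array([[   0.7, -103.4,    6.6],
       [   1.4,  -77.1,    6.6],
       [   1.5,  -47.3,    6.6]]), array([23. , 39.7, 42. ])) [-0.40194466  0.06049388 -0.90915111] 0.1521651081735302 13.5417 [593.0596784  103.9960463   95.67514172]
```

View pics/b3.png

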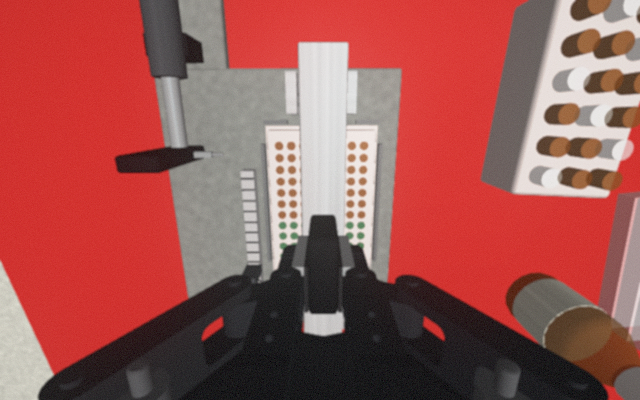

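The bar is centred over the notch: cheeks at 287 and 357, bar from 298 to 348. Its lengthwise offset in the hand is under 2 mm. Lowering it now.

```bash
python3 - <<'E'
from st import *
from rig import *
p=st2w((0,0)); line_to([*p,54],vel=60); f0=sense()["ft_force"][2]
for z in np.arange(52,42.5,-1):
    line_to([*p,z],vel=25); s=sense(); f=s["ft_force"][2]; print(z,s["position"][2].round(2),round(f-f0,2),np.round(s["moment"],2))
    if f-f0>2.5: break
grip(0.5); dwell(.3); s=sense(); print(s["finger_gap"],s["ft_force"],s["time_s"])
line_to([*p,150],vel=150); goto([*(p+[-2,-16]),200],down(YAW)); wrist("p1"); print(sense()["time_s"])
E
```

```text
52.0 52.14 0.88 [ 0.03 -0.04 -0.05]
51.0 50.98 0.9 [-0.01 -0.01 -0.03]
50.0 49.89 0.3 [ 0.02  0.03 -0.01]
49.0 48.93 0.51 [-0.   -0.06  0.04]
48.0 47.92 0.47 [-0.02 -0.04  0.04]
47.0 46.89 -0.39 [-0.03  0.01  0.02]
46.0 45.92 -0.45 [-0.06 -0.03 -0.01]
45.0 45.17 2.79 [0.02 0.01 0.02]
0.49683641022914393 [ 0.98703827 -0.38638889  0.64216496] 17.1167
18.3417
```

View pics/p1.png

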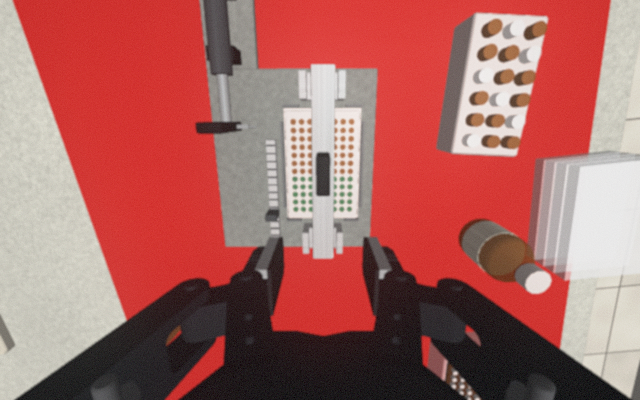

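The bar is seated in both notches, with ends at rows 65 and 258 and centred between the cheeks. The mark's two readings disagree (-50.0 vs -54.3), so I'll check the brightness profile across it.

```bash
python3 - <<'E'
from st import *
ys=np.arange(-66,-36,1.0)
print("y   ",ys.astype(int))
for n in("s1","s2","p1"):
    i,K,V=load(n); g=cv2.cvtColor(i,cv2.COLOR_RGB2GRAY).astype(np.float32)
    out=0
    for x in (-61,-59.5,-58,-56.5,-55):
        q=proj([np.r_[st2w((x,y)),43] for y in ys],K,V).astype(np.float32); out=out+cv2.remap(g,q[None,:,0],q[None,:,1],1)[0]/5
    c=-V[:3,:3].T@V[:3,3]; print(n,"cam st y",w2st(c)[0].round(),out.astype(int))
    print("  bar",blob(n,"dark",0,0,73,15,30)) if n=="p1" else 0
E
```

```text
y    [-66 -65 -64 -63 -62 -61 -60 -59 -58 -57 -56 -55 -54 -53 -52 -51 -50 -49
 -48 -47 -46 -45 -44 -43 -42 -41 -40 -39 -38 -37]
s1 cam st y [-8. 54.] [146 149 163 174 178 176 174 161 137 106  87  83  83  83  83  77  67  59
  57  57  61  72  96 126 139 141 150 164 175 177]
s2 cam st y [  4. -53.] [155 143 155 170 174 174 171 154 123  95  87  88  87  84  88 108 135 144
 148 163 174 175 175 175 169 155 143 157 173 176]
p1 cam st y [ 1. 53.] [139 149 165 174 178 177 173 158 131 105  89  85  86  85  85  78  68  60
  57  59  66  79 101 122 136 144 156 171 177 177]
  bar (array([  0.6,   1.6,  -4.8, -18.5,   5.9,  20.5]), 499)
```

The mark's top spans y = -58 to -50 in both views (the darker part in s1 was its side face), so its centre is at -54.0 and the rod must come out 99 mm. Now gripping the tab, with the camera facing the rail.

```bash
python3 - <<'E'
from st import *
from rig import *
q=down(YAW-np.pi/2); a=st2w((-100,45)); e=st2w((-100,-54))
for p,z in((a,150),(a,53),(e,53)): print(np.round(solve_ik([*p,z],q),2))
goto([*a,160],q); line_to([*a,53],vel=120); print(sense()["ft_force"])
grip(0.0); s=sense(); print(s["finger_gap"],s["ft_force"],s["position"],s["time_s"])
wrist("t0")
m=st2w((-100,-44)); line_to([*m,53],vel=50); print(sense()["ft_force"]); line_to([*e,53],vel=25); dwell(.3)
s=sense(); wrist("t1"); print(s["finger_gap"],s["ft_force"],w2st(s["position"]),s["position"],s["time_s"])
E
```

```text
[ 0.15  0.25 -0.2   1.12  0.   -2.88]
[ 0.15  0.33 -0.36  0.88  0.   -2.88]
[-0.05  0.28 -0.43  0.86  0.   -3.08]
[-0.04176149 -1.05123401  0.11868319]
0.10660277551651413 [-0.84126211  1.65266387  5.1799121 ] [498.44447034 160.22579764  53.64726715] 23.5583
[-0.53621996  6.06760173  6.00838598]
0.11098931163583999 [0.95190211 6.91956773 5.85040305] [[-99.53435601 -52.87439571]] [487.90443905  62.56716803  53.64359321] 26.3917
```

View pics/t1.png

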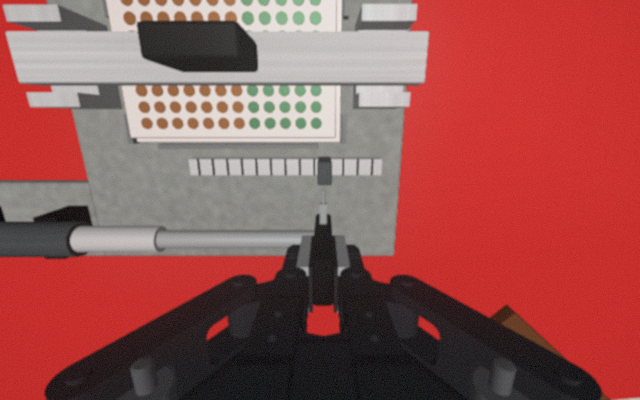

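The tab is gripped, with the pointer at about (323,200) and the mark at (324,170), nearly aligned. The TCP sits about 1 mm short. I'll measure it in pixels.

```bash
python3 - <<'E'
from st import *
i,K,V=load("t1"); g=cv2.cvtColor(i,cv2.COLOR_RGB2GRAY).astype(int)
for r in range(156,216,5): print(r,g[r,312:338])
for n,uv,z in (("mark",[(318,162),(331,162)],43),("ptr",[(323,192),(323,205)],39)): print(n,w2st(cast(uv,K,V,z)).round(1))
E
```

```text
156 [134 135 134 134 132 136 119 122 118 115 114 112 110 113 114 110 117 119
 129 134 141 139 140 142 138 139]
161 [188 134 113 165 188 154  98  67  64  65  63  60  66  62  66  60  63  62
  86 137 182 202 197 202 202 203]
166 [182 137 121 163 186 140 100  87  86  86  83  86  90  91  89  90  86  85
  86 122 166 191 198 196 199 200]
171 [184 138 120 163 181 147  95  80  84  85  89  86  89  88  88  83  86  86
  82 117 169 196 196 194 198 199]
176 [149 144 139 143 136 111  84  83  86  84  85  83  86  84  85  83  88  86
  76  91 123 142 141 145 142 143]
181 [145 138 143 147 138 115  83  83  83  84  86  81  85  86  83  76  86  79
  81 100 126 138 138 141 145 143]
186 [140 143 142 140 142 143 137 138 138 140 136 129 135 135 133 135 139 137
 136 141 147 142 142 146 140 140]
191 [139 143 144 140 142 142 141 137 138 138 137 140 129 132 134 139 140 144
 139 148 148 147 144 146 139 136]
196 [146 145 140 140 134 135 138 140 141 137 145 149 132 136 138 141 142 139
 144 143 146 145 145 149 145 142]
201 [133 138 135 139 137 133 135 141 131 135 146 142 136 128 136 136 141 146
 141 141 142 142 143 145 139 141]
206 [132 139 139 138 139 143 143 148 154 158 152 156 156 158 152 147 140 143
 144 143 141 137 138 135 145 150]
211 [138 136 143 142 143 141 147 152 155 158 155 156 155 158 150 144 142 139
 141 141 143 141 139 142 146 140]
mark [[-51.6 -50.9]
 [-51.6 -57.9]]
ptr [[-69.3 -53.6]
 [-77.  -53.6]]
```

Here the pointer is at y = -53.6 and the mark's centre at -54.4, a 0.8 mm difference against the 5 mm allowed. The grip is firm, at about 7 N of spring pull. Handing in.

```bash
python3 - <<'E'
from rig import *
dwell(.3); s=sense(); print(s["finger_gap"],s["ft_force"],abs(s["joint_vel"]).max() if hasattr(s["joint_vel"],"max") else s["joint_vel"],s["time_s"])
job_done()
E
```

```text
0.10986957282713658 [1.02675925 8.1279208  5.50696359] 0.0009996992181721873 26.7417
the job is handed in; nothing more can be done
```

I laid the long bar in both notches and let go of it. I then pulled the rod out about 99 mm by its tab and handed in still holding it, at 26.7 s of the 46 s allowed. The job gives no verdict, so these are my own last checks:

- **Bar:** I lowered it until it touched at seat height. The wrist image after release shows it in both notches, with its grip block 0.6 mm across and 1.6 mm along from the station's origin.
- **Pointer:** it stands about 0.8 mm from the mark's centre, against the 5 mm allowed. The fingers hold against about 7–8 N along the rod, and the arm was still.
- **Plate, mark and other items:** I saw no sign of the plate, mark or short bar being shifted in the images. I did not measure them against their starting positions.

Two readings disagreed along the way:

- **Mark:** the first readings gave y = -50.0 and -54.3 mm in the two views, because one view included its side face. A brightness profile settled it at -54.0, and the last image gave about -54.4.
- **Arm:** it stopped about 1 mm short of the commanded pull under the spring load. That is within tolerance, so I left it.

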